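Check the lens-clamp air pressure with a press-on gauge

ROBOT

A 6-joint arm with a two-finger parallel gripper is mounted at the origin on the work surface. World frame = base frame: x ahead of the robot, y to its left, z up, the work surface at z = 0. Lengths are in m, angles in rad, forces in N, time in s.
With the tool pointing down it reaches from about 0.35 to 0.975 m from the base axis. Payload 4.9 kg.
Tool frame: the origin (TCP) lies at the very end of the fingers, on their centre line; the grasp point (between the pads) lies 19 mm behind it; x points along the fingers, y is the direction in which the jaws open and shut, and the axes are right-handed (so a half turn about x gives the same grasp; the last joint's range is limited). The gripper opens to 85 mm and grips with 20 to 120 N. Pads are 22 mm wide; open, the fingers measure 114 mm over their backs; the gripper's body (76 mm by 85 mm) begins 54 mm behind the grasp point. The pads swing forward as they close: fully open they stand 13 mm farther back than shut.
Start: joints at [-0.119, 0.053, 1.613, -0, 1.476, -0.119], TCP at [0.625, 0, 0.193] pointing down, gripper open.
Joint ranges: [-3.01, 3.01], [-1.01, 2.22], [0.06, 2.58], [-1.02, 4.17], [0.09, 2.62], [-3.14, 3.14]. Speed limits (rad/s): [2.57, 2.57, 3.14, 3.14, 3.14, 3.14].

INTERFACE

Orientations are given as a rotation vector (axis times angle).
In Python, from station import ctrl, get_image, calibration, finish_job, search_frame, cut_out, mark_of gives the robot as it stands. The module is installed in compiled form; this text tells all that it offers.
- The arm moves only by the tool arm_command, never from a script. Its argument "plan" is a list that holds one entry, the list of rows, each a list of 7 numbers: the shift along the tool's x, y, z in m, then the turn, a rotation vector about the tool's x, y, z in degrees, then the finger opening in m, from 0 to 0.0854. A call has 1 to 20 rows; each row shifts and turns the pose as measured when the row begins, along the tool's axes as they then stand; what a row does not reach is not made up. A row lasts 1/12 s, in which the tool goes at most 41.7 mm and 7.16 degrees, less where a joint would pass 70% of its speed; a pose out of reach is approached as far as the arm can. A call with a gripper value outside its range is refused whole. The fingers move at their own pace and stop on an object; "squeeze" is the grip in N (left out, the last holds). Time passes only in rows, so rows that do not move let the fingers close. It gives the time, the measured TCP pose, the force and the opening at its end, in the units of the state.
- ctrl.get_obs(): the state, without advancing time (a new reading comes with each control period).
- get_image(name): name is "scene" or "side" or "wrist"; returns the picture (480x640x3 uint8, red, green, blue); there is no depth.
- calibration(name): a dict with "fx", "fy", "cx", "cy" (pixels), "cam_to_world" (4x4, takes a point from camera to world coordinates); the wrist camera has in their place "hand_eye" (4x4, takes a point from camera to tool coordinates, whose origin is the TCP and whose axes are the tool frame's). Camera axes: x right, y down, z forward; pixel columns grow to the right and rows downward; lengths in m; the calibration is good to about 2 mm. A picture is of the moment at which its call begins: read the wrist's pose just before it. calibration takes no time and is no camera call.
- finish_job(): hands the job in, once; it reports no verdict.
Trained networks look in the newest picture that a camera, given by its name, has taken for a name from the list of things; names that differ only in an ending like _2 or _b are one class to them, and where a whole thing is asked for, a point or a joint stands for the part that bears it (a point fixed in the world has none). Each returns a list of dicts, best first, with "conf" (0 to 1); they miss things now and then, are a little off and sometimes report something else, mostly with a low value. They report only what shows in the picture. A call takes as long as a camera call. They do not tell look-alikes from the thing itself.
- search_frame(camera, thing): "at" ([x, y, z] in m, in the coordinates of the camera as it stood for that picture, good to about 4 mm: the middle of the surface that is visible of it).
- cut_out(camera, thing): "mask" (480x640 bool, what is visible of it).
- mark_of(camera, thing): "at" ([x, y, z] in m, in the coordinates of the camera as it stood for that picture, good to about 4 mm: a listed point, or the origin of a listed thing).
The state is a dict: "t": time; "q": joint angles; "dq": joint speeds; "effort": joint torques, N m; "tool_pos": TCP position; "tool_rot": TCP orientation; "contact_force": force on the tool from outside, world axes, zero at the start; "wrist_torque": the same for the moment, N m; "opening": finger opening in m.
Only numpy, scipy, OpenCV 4.12 (cv2) and the standard library are available. Lean on these libraries where they do the work, as an engineer would, in place of code of your own. Each camera call takes 0.05 s, during which the arm holds its last target. There are 200 camera calls.

TASK

Take the pressure gauge from its stand and press it straight down onto the brass valve stem of the small air reservoir with a steady 20 N or so (at least 15 N, never more than 25 N) for half a second, so that the air pushes the reading rod out. Then stand the gauge upright back in its stand and let go, with the rod still showing its reading; do not touch the rod or disturb the other things on the table.

Things in the scene. Friction and masses are not known exactly. Their poses are not given: they have to be found in the camera images.
- gauge_grip (a point): Pressure gauge, loose, 0.2 kg, upright in its stand. Black square grip, 30 mm (own x) by 26 mm (own y), 29 to 95 mm above the foot. A side barrel (21 mm across, axis 40 mm above the foot) runs from it along own +x to 75 mm from the upright axis, holding the rod. Point: on the upright axis 70 mm above the foot, the place to grip across own y. Own z is up.
- gauge_foot (a point): Centre of the gauge's foot (its bottom), 70 mm below gauge_grip, same axes. The foot is the rim of a sprung steel sleeve, 26 mm outside, 17 mm bore, 8 mm out of a 34 mm skirt. It slips over the stem onto the valve's shoulder, then yields at 3 N, stiffening 1.5 N per mm, to a hard stop after 6 mm; the valve's pin adds 2.5 to 6.5 N (hidden pressure). From 15 N in all the reading is true.
- gauge_rod (a joint): How far the white reading rod (6 mm thick, 8 mm end disc) has come out of the side barrel along own +x, m: 0 at the start. The pressure pushes it out by some 6 to 28 mm while the gauge is pressed on, and friction keeps it out after that.
- stand_seat (a point): The gauge's stand, fixed: a grey plate 90 x 90 x 8 mm carrying an upright ring, 40 mm inside, 50 mm outside, 14 mm high. Point: centre of the floor inside the ring, 8 mm above the table, on which the gauge's foot stands.
- valve_axis (a point): Centre of the top of a fixed 50 mm aluminium block, 45 mm above the table; a white tank (top 64 mm up) lies 85 mm off along own +x. On this axis stands the brass valve: shoulder 34 mm across, on it a 12 mm stem 11 mm high, on that a 6 mm sprung pin 6.5 mm high. It is screwed out by an unmeasured amount: shoulder's top 10 to 32 mm above this point; find it by feel.
- lens_blank_center (a point): clear round lens blank, 66 mm across, 10 mm thick, lying flat; its centre
- screwdriver_grip (a point): small screwdriver lying on the table, 150 mm long; middle of its handle
- spray: white spray-cleaner bottle, 56 mm across, 150 mm tall; centre of its underside
- pen_cup: dark round metal cup holding pens, 72 mm across, 95 mm tall (pens to 150 mm); centre of its underside
- lens_tray: grey open two-compartment job tray, 150 x 200 x 40 mm; centre of its underside
- spectacles: black spectacle frame with open arms, 125 x 140 x 45 mm; below the middle of its bridge
- wrench_grip (a point): small steel wrench lying flat, 140 mm long; on its handle
- block_cup: grey plastic lens-block spool, 24 mm across, 26 mm tall; centre of its underside
Things that resemble listed ones, but are neither listed nor needed, are in the scene too. What is shaped like the part that bears gauge_grip but orange is not meant.

How it is judged:
By the outcome, as a careful person would: the job done as asked, in the order asked, and still so for the second after the job is handed in, with the robot touching nothing.
It also fails if it takes over 72 s, if anything falls off the work surface, if the arm or the gripper's body presses on something with over 40 N, if the wrist force passes 120 N, or if a joint passes its speed limit or range.

## Working session

There is one attempt and no reset: what is moved stays moved. The work goes in short steps, Python scripts to look and compute and a tool call to move; the robot and the scene stay as the last step left them, time stands still between calls to the robot, and variables do not carry over. Pictures are saved under pics/ and viewed, about 8 in all and at most 12, crops included, and the job is handed in when it is done.

Besides the shell and the picture viewer there is one more tool, called after ">>>" as name(argument=value, ...) on one line, values as JSON. arm_command: Moves the arm, as the interface text tells. Its arguments: {"type":"object","properties":{"plan":{"type":"array","items":{"type":"array","items":{"type":"array","items":{"type":"number"}}}},"squeeze":{"type":"number"}},"required":["plan"]}

```bash
mkdir -p pics; cat > h.py <<'E'
import numpy as np, cv2
from scipy.spatial.transform import Rotation as R
from station import *
def T():
    o=ctrl.get_obs(); M=np.eye(4); M[:3,:3]=R.from_rotvec(o['tool_rot']).as_matrix(); M[:3,3]=o['tool_pos']; return M
def c2w(n):
    c=calibration(n); return T()@np.array(c['hand_eye']) if n=='wrist' else np.array(c['cam_to_world'])
def tow(n,p,M=None):
    M=c2w(n) if M is None else M; return (M@np.r_[p,1])[:3]
def px(n,w,M=None):
    M=c2w(n) if M is None else M; c=calibration(n); p=np.linalg.inv(M)@np.r_[w,1]; return np.array([c['fx']*p[0]/p[2]+c['cx'],c['fy']*p[1]/p[2]+c['cy']])
def save(im,f,box=None,s=1):
    if box: im=im[box[1]:box[3],box[0]:box[2]]
    im=cv2.resize(im,None,fx=s,fy=s,interpolation=cv2.INTER_CUBIC); cv2.imwrite('pics/'+f,im[:,:,::-1])
E
python3 - <<'E'
from h import *
ims=[]
print(ctrl.get_obs())
for n in ['scene','side']:
    im=get_image(n); ims.append(im)
    save(im,n+'0.png')
    for t in ['gauge_grip','gauge_foot','stand_seat','valve_axis','gauge_rod']:
        try:
            for d in mark_of(n,t)[:3]: w=tow(n,d['at']); print(n,t,round(d['conf'],2),w.round(3),px(n,w).round())
        except Exception as e: print(n,t,e)
E
```

```text
{'t': 0.0, 'q': array([-1.19003266e-01,  5.33291818e-02,  1.61429129e+00,  1.53204132e-05,
        1.47598332e+00, -1.19004295e-01]), 'dq': array([ 2.23049481e-03,  5.85960925e-05, -9.47963127e-04, -1.06485981e-03,
       -6.28016175e-04,  3.44672725e-04]), 'effort': array([ 2.70554956e-04, -3.93670499e+01, -3.70175600e+01, -1.62778279e-04,
        6.93513779e-03, -6.06393527e-06]), 'tool_pos': array([6.24307258e-01, 8.60846424e-05, 1.91881867e-01]), 'tool_rot': array([ 1.20844295,  1.21085549, -1.21054891]), 'contact_force': array([-0.01350858,  0.13009109,  0.81026297]), 'wrist_torque': array([ 0.00774132,  0.02111357, -0.02347915]), 'opening': 0.08541933379871161}
scene gauge_grip 0.92 [0.307 0.133 0.071] [277. 183.]
scene gauge_grip 0.87 [0.515 0.14  0.077] [349. 198.]
scene gauge_foot 0.7 [0.304 0.132 0.   ] [277. 206.]
scene gauge_foot 0.63 [0.511 0.143 0.009] [348. 220.]
scene stand_seat 0.89 [0.513 0.135 0.008] [347. 222.]
scene stand_seat 0.63 [0.369 0.389 0.009] [340. 171.]
scene valve_axis 0.92 [ 0.513 -0.224  0.048] [270. 291.]
scene gauge_rod it knows: block_cup, gauge_foot, gauge_grip, lens_blank_center, lens_tray, pen_cup, screwdriver_grip, spectacles, spray, stand_seat, valve_axis, wrench_grip
side gauge_grip 0.56 [0.516 0.137 0.084] [305. 291.]
side gauge_foot 0.87 [0.519 0.136 0.011] [303. 315.]
side gauge_foot 0.56 [0.303 0.128 0.002] [407. 343.]
side stand_seat 0.59 [0.515 0.137 0.005] [305. 318.]
side valve_axis 0.69 [ 0.508 -0.22   0.045] [355. 207.]
side gauge_rod it knows: block_cup, gauge_foot, gauge_grip, lens_blank_center, lens_tray, pen_cup, screwdriver_grip, spectacles, spray, stand_seat, valve_axis, wrench_grip
```

View pics/scene0.png

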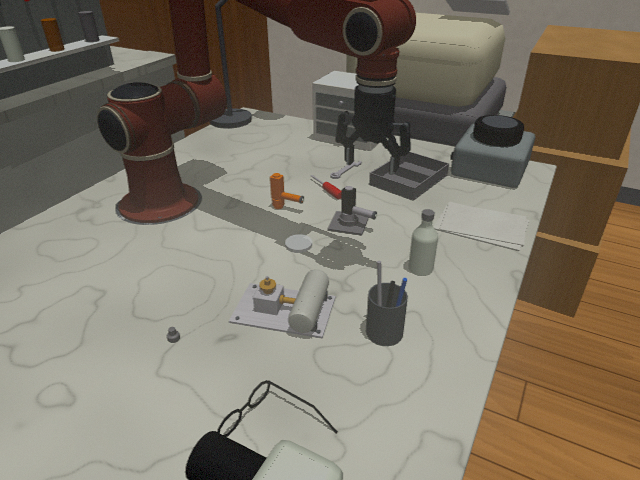

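View pics/side0.png

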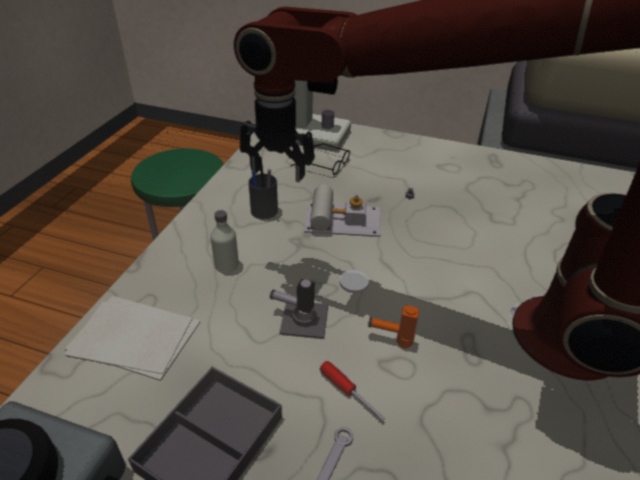

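Candidates for the gauge: the black one at scene (349,200), standing in the grey ring plate, and the orange one at (277,190). The black one in the stand fits the description, and I'll confirm it in a close crop. Next is the barrel direction.

```bash
python3 - <<'E'
from h import *
def ray(n,u,v,z):
    c=calibration(n);M=np.array(c['cam_to_world']);d=M[:3,:3]@[(u-c['cx'])/c['fx'],(v-c['cy'])/c['fy'],1];o=M[:3,3];return o+d*(z-o[2])/d[2]
print(ray('scene',375,213,.048),ray('side',274,295,.048))
print(ray('scene',312,300,.05),ray('side',322,207,.05))
c=calibration('wrist');print(np.array(c['hand_eye']).round(3),c['fx'],c['cx'],c['cy'])
im=get_image('scene');save(im,'c.png',(240,150,400,270),5)
E
```

```text
[0.58317271 0.14736962 0.048     ] [0.58235065 0.13589056 0.048     ]
[ 0.60159708 -0.21041973  0.05      ] [ 0.58437322 -0.18499797  0.05      ]
[[-0.    -0.26   0.966 -0.182]
 [ 1.     0.     0.     0.001]
 [-0.     0.966  0.26  -0.066]
 [ 0.     0.     0.     1.   ]] 330.94317842932395 325.0255237253124 241.15173720062728
```

View pics/c.png

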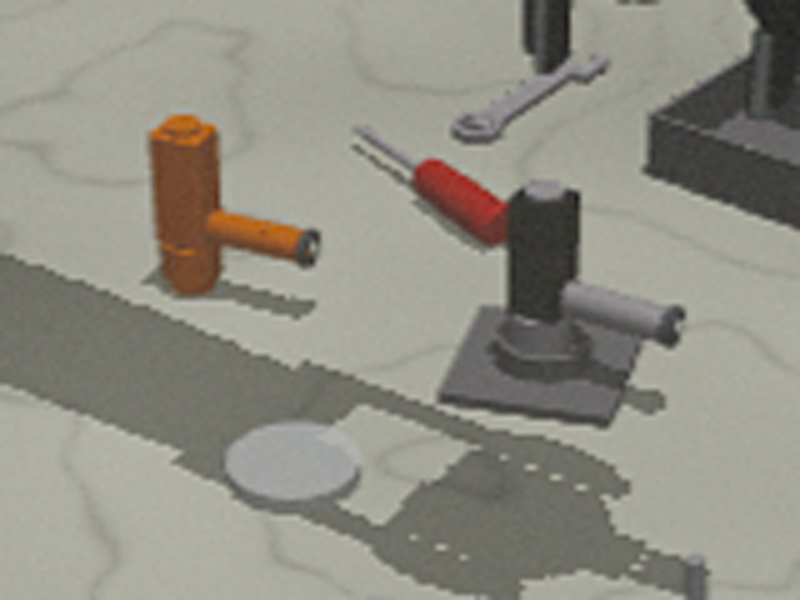

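The enlarged crop confirms it. The black grip with grey barrel stands in the ring on the grey plate at scene (349,200); the orange look-alike at (277,190) stands without a stand. I'll move above it.

>>> arm_command(plan=[[[-0.015, -0.0182, -0.023, 0, 0, 0, 0.085], [-0.015, -0.0182, -0.023, 0, 0, 0, 0.085], [-0.015, -0.0182, -0.023, 0, 0, 0, 0.085], [-0.015, -0.0182, -0.023, 0, 0, 0, 0.085], [-0.015, -0.0182, -0.023, 0, 0, 0, 0.085], [-0.015, -0.0182, -0.023, 0, 0, 0, 0.085], [0, 0, 0, 7, 0, 0, 0.085], [0, 0, 0, 7, 0, 0, 0.085], [0, 0, 0, 7, 0, 0, 0.085], [0, 0, 0, 7, 0, 0, 0.085], [0, 0, 0, 7, 0, 0, 0.085], [0, 0, 0, 7, 0, 0, 0.085], [0, 0, 0, 7, 0, 0, 0.085], [0, 0, 0, 7, 0, 0, 0.085], [0, 0, 0, 7, 0, 0, 0.085], [0, 0, 0, 7, 0, 0, 0.085], [0, 0, 0, 7, 0, 0, 0.085], [0, 0, 0, 7, 0, 0, 0.085], [0, 0, 0, 6, 0, 0, 0.085], [0, 0, 0, 0, 0, 0, 0.085]]])

```text
t: 2.22
tool_pos: [0.5103, 0.1451, 0.2907]
tool_rot: [-2.201, 0.051, 2.188]
contact_force: [0.4, 0.3, -0.2]
opening: 0.0848
```

```bash
python3 - <<'E'
from h import *
print(ctrl.get_obs()['q'].round(2)); M=T(); print(M.round(3))
im=get_image('wrist'); save(im,'w1.png')
for t in ['gauge_grip','gauge_foot','stand_seat']:
    for d in mark_of('wrist',t)[:3]: w=tow('wrist',d['at']); print(t,round(d['conf'],2),w.round(4),px('wrist',w).round())
E
```

```text
[ 0.14 -0.22  1.71  0.    1.65  1.76]
[[ 0.006 -0.05  -0.999  0.51 ]
 [ 0.003 -0.999  0.05   0.145]
 [-1.    -0.004 -0.006  0.291]
 [ 0.     0.     0.     1.   ]]
gauge_grip 0.83 [0.5151 0.1351 0.0785] [334. 206.]
gauge_grip 0.82 [0.3076 0.131  0.0699] [342. 354.]
gauge_foot 0.94 [0.5159 0.1357 0.0099] [332. 198.]
gauge_foot 0.57 [ 0.3123  0.1337 -0.0013] [339. 325.]
stand_seat 0.89 [0.5234 0.1413 0.0067] [328. 193.]
```

View pics/w1.png

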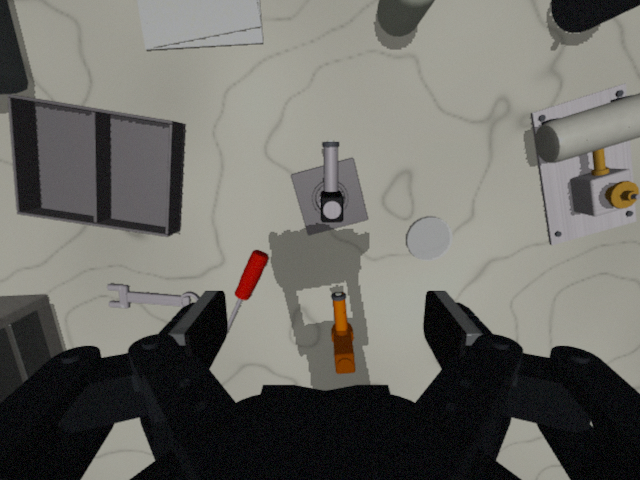

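The wrist view shows the black gauge's cap at (332,209) and its barrel end at (331,146). The valve's brass top is at (625,195) and the tank at (590,125), with the orange look-alike at (342,330). Now the yaw and position.

```bash
cat >> h.py <<'E'
def rayw(u,v,z,M=None):
    c=calibration('wrist');M=c2w('wrist') if M is None else M
    d=M[:3,:3]@[(u-c['cx'])/c['fx'],(v-c['cy'])/c['fy'],1];o=M[:3,3];return o+d*(z-o[2])/d[2]
E
python3 - <<'E'
from h import *
print('cap',rayw(332,210,.106).round(4),'barrel tip top',rayw(330.5,144,.055).round(4),'barrel near',rayw(330.5,185,.058).round(4))
m=[d for d in cut_out('wrist','gauge_grip')]
for d in m:
    v,u=np.nonzero(d['mask']); print(d['conf'],u.min(),u.max(),v.min(),v.max())
    if v.max()<280:
        for r in range(v.min(),v.max(),6): s=u[v==r]; print(r,s.min(),s.max())
print('valve',rayw(628,195,.09).round(3),'tank',rayw(545,140,.05),rayw(640,112,.05))
im=get_image('wrist'); save(im,'w1c.png',(270,120,400,250),5)
E
```

```text
cap [0.5149 0.1378 0.106 ] barrel tip top [0.5872 0.1359 0.055 ] barrel near [0.5383 0.1379 0.058 ]
0.92 319 344 140 222
140 329 333
146 323 339
152 324 339
158 324 338
164 324 338
170 324 338
176 324 338
182 325 338
188 325 338
194 321 342
200 319 343
206 320 344
212 321 343
218 321 343
0.9 332 355 292 373
0.36 378 434 0 36
0 380 434
6 378 430
12 378 425
18 378 422
24 381 418
30 385 413
valve [ 0.514 -0.203  0.09 ] tank [ 0.57998144 -0.1257367   0.05      ] [ 0.60697896 -0.23489009  0.05      ]
```

View pics/w1c.png

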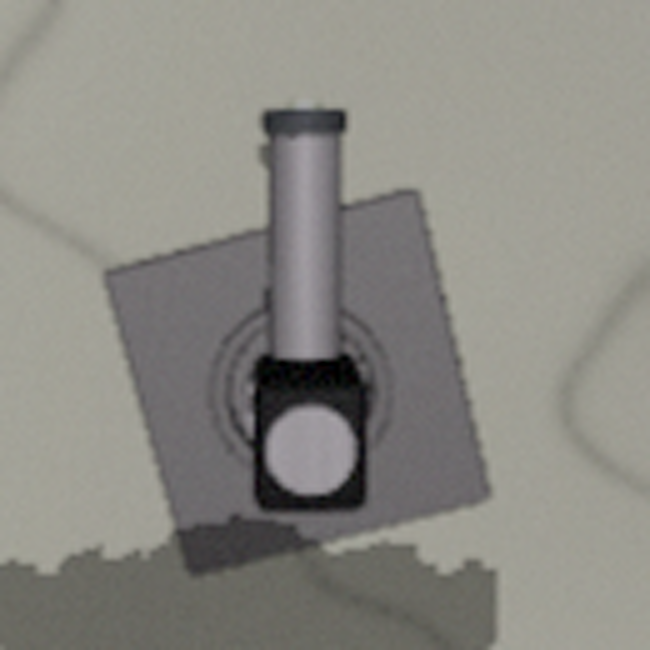

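>>> arm_command(plan=[[[0.0, 0.008, -0.005, 0, -0.3, 0.1, 0.085], [0.03, 0, 0, 0, 0, 0, 0.085], [0.03, 0, 0, 0, 0, 0, 0.085], [0.03, 0, 0, 0, 0, 0, 0.085], [0.03, 0, 0, 0, 0, 0, 0.085], [0.03, 0, 0, 0, 0, 0, 0.085], [0.03, 0, 0, 0, 0, 0, 0.085], [0.02, 0, 0, 0, 0, 0, 0.085], [0, 0, 0, 0, 0, 0, 0.085]]])

```text
t: 3.27
tool_pos: [0.5216, 0.1324, 0.0872]
tool_rot: [-2.211, 0.045, 2.189]
contact_force: [0.2, -0.0, 0.1]
opening: 0.0852
```

```bash
python3 - <<'E'
from h import *
M=T(); print(M.round(4))
im=get_image('wrist'); save(im,'w2.png')
for t in ['gauge_grip','gauge_foot']:
    for d in mark_of('wrist',t)[:2]: w=tow('wrist',d['at']); print(t,round(d['conf'],2),w.round(4),(np.linalg.inv(M)@np.r_[w,1]).round(4))
E
```

```text
[[ 1.000e-02 -4.090e-02 -9.991e-01  5.216e-01]
 [ 2.000e-04 -9.992e-01  4.100e-02  1.324e-01]
 [-9.999e-01 -7.000e-04 -1.000e-02  8.720e-02]
 [ 0.000e+00  0.000e+00  0.000e+00  1.000e+00]]
gauge_grip 0.57 [0.5156 0.1376 0.0826] [ 0.0046 -0.005   0.0063  1.    ]
gauge_foot 0.77 [0.5221 0.1349 0.0177] [ 6.95e-02 -2.50e-03  3.00e-04  1.00e+00]
```

View pics/w2.png

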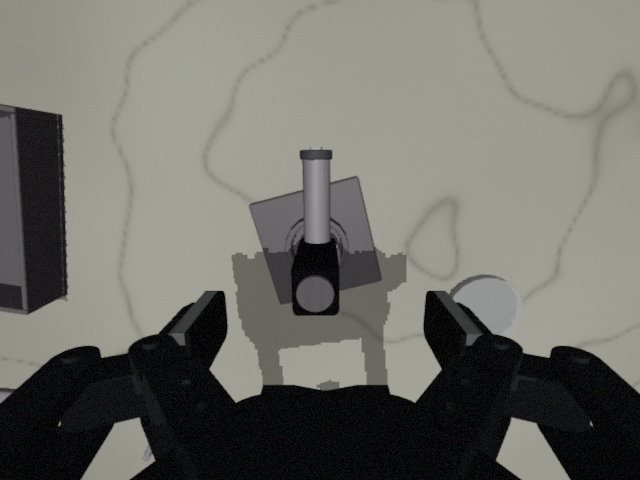

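The wrist view shows the cap at (315,294) between the pads at (225,320) and (427,320). Moving tool y by −4.5 mm and z by +7 mm centres it, then I'll lower and close.

>>> arm_command(plan=[[[0, -0.0045, 0.007, 0, -0.6, 0, 0.085], [0.014, 0, 0, 0, 0, 0, 0.085], [0.012, 0, 0, 0, 0, 0, 0.085], [0, 0, 0, 0, 0, 0, 0.085]]])

```text
t: 3.75
tool_pos: [0.5255, 0.1395, 0.0769]
tool_rot: [-2.225, 0.039, 2.171]
contact_force: [-0.8, -0.2, -0.7]
opening: 0.0848
```

```bash
python3 - <<'E'
from h import *
print(T().round(4))
E
```

```text
[[ 0.0246 -0.0407 -0.9989  0.5255]
 [ 0.0044 -0.9992  0.0409  0.1395]
 [-0.9997 -0.0054 -0.0244  0.0769]
 [ 0.      0.      0.      1.    ]]
```

```bash
python3 - <<'E'
from h import *
o=ctrl.get_obs()
for k in o: print(k,np.round(o[k],3))
save(get_image('wrist'),'w3.png')
a=cv2.imread('pics/w3.png'); s=get_image('side')[:,:,::-1]; s=cv2.resize(s[200:360,200:420],(660,480)); cv2.imwrite('pics/w3b.png',cv2.resize(np.hstack([a,s]),(800,296)))
for t in ['gauge_grip','gauge_foot']:
    for d in mark_of('wrist',t)[:2]: w=tow('wrist',d['at']); print(t,round(d['conf'],2),w.round(4),(np.linalg.inv(T())@np.r_[w,1]).round(4))
E
```

```text
t 3.75
q [ 1.220e-01 -5.900e-02  1.925e+00  1.000e-03  1.250e+00  1.733e+00]
dq [ 0.007 -0.032 -0.034 -0.     0.024  0.002]
effort [-1.0700e-01 -3.2827e+01 -3.6201e+01  1.0000e-02 -3.3800e-01  1.0000e-03]
tool_pos [0.525 0.14  0.077]
tool_rot [-2.225  0.039  2.171]
contact_force [-0.806 -0.226 -0.727]
wrist_torque [ 0.014  0.005 -0.037]
opening 0.085
gauge_grip 0.66 [0.5168 0.1374 0.0872] [-0.0089  0.0025  0.0094  1.    ]
gauge_grip 0.38 [ 0.4505 -0.0007  0.0098] [0.0661 0.1436 0.0721 1.    ]
gauge_foot 0.71 [0.5169 0.1296 0.013 ] [0.0651 0.0106 0.011  1.    ]
```

View pics/w3b.png

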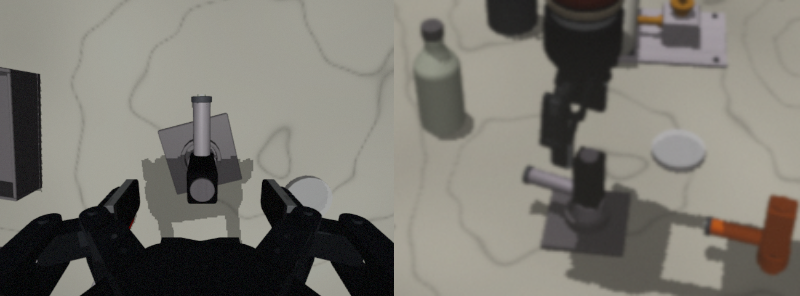

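No contact, so the small moves are simply being executed inaccurately. A short test move will show how the arm responds.

>>> arm_command(plan=[[[0, 0, 0.005, 0, 0, 0, 0.085]]])

```text
t: 4.03
tool_pos: [0.5223, 0.1397, 0.0791]
tool_rot: [-2.229, 0.04, 2.167]
contact_force: [-0.2, 0.1, 0.5]
opening: 0.0848
```

>>> arm_command(plan=[[[0, 0, 0.005, 0, 0, 0, 0.085]]])

```text
t: 4.12
tool_pos: [0.5173, 0.1399, 0.0796]
tool_rot: [-2.229, 0.04, 2.166]
contact_force: [0.0, 0.5, -0.9]
opening: 0.0848
```

>>> arm_command(plan=[[[0, 0, 0, 0, 0, 0, 0.085]]])

```text
t: 4.2
tool_pos: [0.5165, 0.14, 0.0797]
tool_rot: [-2.229, 0.039, 2.166]
contact_force: [0.5, -0.5, 0.7]
opening: 0.085
```

>>> arm_command(plan=[[[0, 0, 0, 0, -1, 0, 0.085]]])

```text
t: 4.28
tool_pos: [0.5157, 0.1402, 0.0799]
tool_rot: [-2.21, 0.038, 2.186]
contact_force: [0.5, -0.2, 0.9]
opening: 0.0851
```

>>> arm_command(plan=[[[0, 0, 0, 0, 0, 0, 0.085]]])

```text
t: 4.37
tool_pos: [0.5161, 0.1401, 0.0803]
tool_rot: [-2.209, 0.038, 2.186]
contact_force: [0.0, -0.4, -0.6]
opening: 0.0849
```

>>> arm_command(plan=[[[0.005, 0.0025, 0, 0, -0.5, 0, 0.085], [0.007, 0, 0, 0, 0, 0, 0.085], [0.007, 0, 0, 0, 0, 0, 0.085], [0.003, 0, 0, 0, 0, 0, 0.085]]])

```text
t: 4.7
tool_pos: [0.5172, 0.1374, 0.0572]
tool_rot: [-2.2, 0.038, 2.195]
contact_force: [-0.1, 0.6, 0.3]
opening: 0.085
```

>>> arm_command(plan=[[[0, 0, 0, 0, 0, 0, 0.085]]])

```text
t: 4.78
tool_pos: [0.5163, 0.1372, 0.0556]
tool_rot: [-2.198, 0.039, 2.198]
contact_force: [0.7, 0.1, 0.1]
opening: 0.0853
```

```bash
python3 - <<'E'
from h import *
M=T();print(M.round(4))
im=get_image('wrist')
for d in cut_out('wrist','gauge_grip')[:1]:
    v,u=np.nonzero(d['mask']); print(d['conf'],u.min(),u.max(),v.min(),v.max())
    for r in range(v.min(),v.max(),12): s=u[v==r]; print(r,s.min(),s.max())
for w in ([.515,.1375,.106],[.515,.1375,.078],[.59,.1345,.048]): print(px('wrist',w).round(1),(np.linalg.inv(M)@np.r_[w,1])[:3].round(4))
E
```

```text
[[ 1.000e-04 -4.120e-02 -9.991e-01  5.163e-01]
 [ 6.100e-03 -9.991e-01  4.120e-02  1.372e-01]
 [-1.000e+00 -6.100e-03  1.000e-04  5.560e-02]
 [ 0.000e+00  0.000e+00  0.000e+00  1.000e+00]]
0.8 293 352 134 338
134 318 329
146 304 342
158 307 339
170 306 339
182 307 340
194 308 339
206 308 340
218 308 339
230 309 339
242 303 346
254 299 350
266 298 350
278 295 351
290 293 352
302 294 351
314 295 351
326 295 351
[324.3 312.7] [-0.0504 -0.0005  0.0013]
[324.8 287.5] [-0.0224 -0.0003  0.0013]
[324.9 138.8] [ 0.0076 -0.0003 -0.0737]
```

>>> arm_command(plan=[[[0, 0, 0, 0, 0, 0.35, 0.085], [0, 0, 0, 0, 0, 0, 0.04], [0, 0, 0, 0, 0, 0, 0.02], [0, 0, 0, 0, 0, 0, 0.01], [0, 0, 0, 0, 0, 0, 0.01], [0, 0, 0, 0, 0, 0, 0.01], [0, 0, 0, 0, 0, 0, 0.01], [0, 0, 0, 0, 0, 0, 0.01]]], squeeze=100)

```text
t: 5.55
tool_pos: [0.5177, 0.1376, 0.0581]
tool_rot: [-2.205, 0.045, 2.197]
contact_force: [-0.3, -0.4, -1.6]
opening: 0.0221
```

```bash
python3 - <<'E'
from h import *
M=T();print(M.round(4)); o=ctrl.get_obs(); print(o['contact_force'].round(2),o['opening'])
E
```

```text
[[ 3.400e-03 -4.070e-02 -9.992e-01  5.177e-01]
 [-4.000e-04 -9.992e-01  4.070e-02  1.376e-01]
 [-1.000e+00  3.000e-04 -3.400e-03  5.810e-02]
 [ 0.000e+00  0.000e+00  0.000e+00  1.000e+00]]
[-0.27 -0.42 -1.62] 0.022122035553439338
```

>>> arm_command(plan=[[[-0.01, 0, 0, 0, 0, 0, 0.01], [-0.02, 0, 0, 0, 0, 0, 0.01], [-0.03, 0, 0, 0, 0, 0, 0.01], [-0.03, 0, 0, 0, 0, 0, 0.01], [-0.03, 0, 0, 0, 0, 0, 0.01], [-0.015, 0, 0, 0, 0, 0, 0.01], [0, 0.02, 0, 0, 0, 0, 0.01], [0, 0.03, 0, 0, 0, 0, 0.01], [0, 0.03, 0, 0, 0, 0, 0.01], [0, 0.03, 0, 0, 0, 0, 0.01], [0, 0.03, 0, 0, 0, 0, 0.01], [0, 0.03, 0, 0, 0, 0, 0.01], [0, 0.03, 0, 0, 0, 0, 0.01], [0, 0.02, 0, 0, 0, 0, 0.01], [0, 0.01, 0, 0, 0, 0, 0.01], [0, 0, 0, 0, 0, 0, 0.01], [0, 0, 0, 0, 0, 0, 0.01]]])

```text
t: 6.97
tool_pos: [0.5019, -0.1005, 0.2014]
tool_rot: [-2.198, 0.04, 2.208]
contact_force: [-0.2, 0.8, -2.2]
opening: 0.0228
```

```bash
python3 - <<'E'
from h import *
M=T();print(M.round(4)); o=ctrl.get_obs(); print(o['contact_force'].round(2),o['opening'],o['q'].round(2))
save(get_image('wrist'),'w4.png')
for t in ['valve_axis','gauge_grip','gauge_foot']:
    for d in mark_of('wrist',t)[:2]: w=tow('wrist',d['at']); print(t,round(d['conf'],2),w.round(4),px('wrist',w).round())
for n in ['scene','side']:
  get_image(n)
  for d in mark_of(n,'valve_axis')[:2]: w=tow(n,d['at']); print(n,round(d['conf'],2),w.round(4))
E
```

```text
[[-4.300e-03 -3.690e-02 -9.993e-01  5.019e-01]
 [ 2.000e-04 -9.993e-01  3.690e-02 -1.005e-01]
 [-1.000e+00 -0.000e+00  4.300e-03  2.014e-01]
 [ 0.000e+00  0.000e+00  0.000e+00  1.000e+00]]
[-0.24  0.77 -2.15] 0.022780358060409893 [-0.34 -0.22  1.86 -0.    1.51  1.27]
valve_axis 0.65 [ 0.5097 -0.2209  0.0451] [442. 206.]
gauge_grip 0.84 [ 0.5006 -0.1018  0.2251] [330. 289.]
gauge_foot 0.31 [ 0.4014 -0.3772 -0.0031] [549. 282.]
scene 0.93 [ 0.5099 -0.2203  0.0502]
scene 0.43 [ 0.498  -0.0936  0.2177]
side 0.83 [ 0.5041 -0.224   0.0425]
```

View pics/w4.png

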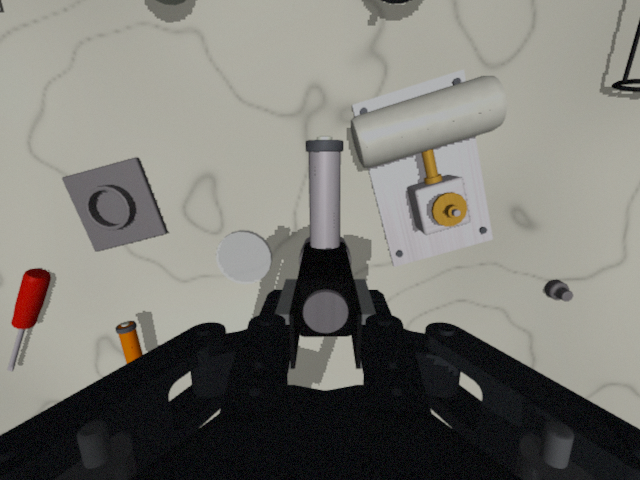

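The gauge is held with its barrel pointing up in the image. The stand's ring is centred near (110,207), the brass shoulder is at (449,209) with the pin tip at (456,212), and the tank is at (428,120). Next I'll segment the brass precisely.

```bash
python3 - <<'E'
from h import *
im=cv2.cvtColor(cv2.imread('pics/w4.png'),cv2.COLOR_BGR2RGB); M=T()
hsv=cv2.cvtColor(im,cv2.COLOR_RGB2HSV)
m=((hsv[...,0]>12)&(hsv[...,0]<32)&(hsv[...,1]>110)).astype(np.uint8); m[:186]=0; m[:,:415]=0; m[:,490:]=0; m[245:]=0
m=cv2.morphologyEx(m,cv2.MORPH_CLOSE,np.ones((5,5)))
c=max(cv2.findContours(m,0,2)[0],key=cv2.contourArea); e=cv2.fitEllipse(cv2.convexHull(c)); print('brass',e,cv2.contourArea(c))
Mi=np.linalg.inv(M)
# shoulder diameter -> depth
cal=calibration('wrist')
for z in (.055,.06,.065,.07,.075,.08):
    w=rayw(e[0][0],e[0][1],z); pp=[px('wrist',w+[.017*np.cos(a),.017*np.sin(a),0]) for a in np.linspace(0,6.28,25)]
    ee=cv2.fitEllipse(np.array(pp,np.float32)); print(z,w.round(4),np.round(ee[1],1),'pin top px if vertical',px('wrist',w+[0,0,.0175]).round(1))
# gauge predictions
for z in (0,.002,.004):
    print(z,[px('wrist',(M@np.r_[p,1])[:3]).round(1) for p in ([-.048,0,z],[-.0005,0,z-.075],[.0105,0,z-.02])])
# stand ring
s=im[150:260,55:175]; a=cv2.resize(s,None,fx=4,fy=4,interpolation=2); b=cv2.resize(im[160:250,405:495],(440,440),interpolation=2)
cv2.imwrite('pics/w4c.png',np.hstack([a,b])[:,:,::-1] if a.shape[0]==b.shape[0] else a)
E
```

```text
brass ((448.8914489746094, 208.93565368652344), (32.66183853149414, 35.2812614440918), 59.86915588378906) 864.5
0.055 [ 0.5089 -0.2243  0.055 ] [32.2 35.5] pin top px if vertical [455.6 212.1]
0.06 [ 0.5098 -0.2225  0.06  ] [32.7 36.1] pin top px if vertical [455.7 212.1]
0.065 [ 0.5107 -0.2206  0.065 ] [33.2 36.7] pin top px if vertical [455.8 212.2]
0.07 [ 0.5117 -0.2187  0.07  ] [33.7 37.2] pin top px if vertical [455.9 212.2]
0.075 [ 0.5126 -0.2169  0.075 ] [34.3 37.8] pin top px if vertical [456.  212.3]
0.08 [ 0.5135 -0.215   0.08  ] [34.8 38.5] pin top px if vertical [456.1 212.3]
0 [array([325.3, 307.7]), array([325.2, 135.1]), array([325.2, 232.6])]
0.002 [array([325.3, 311.8]), array([325.2, 139.1]), array([325.2, 235.9])]
0.004 [array([325.2, 315.9]), array([325.2, 143.1]), array([325.2, 239.1])]
```

View pics/w4c.png

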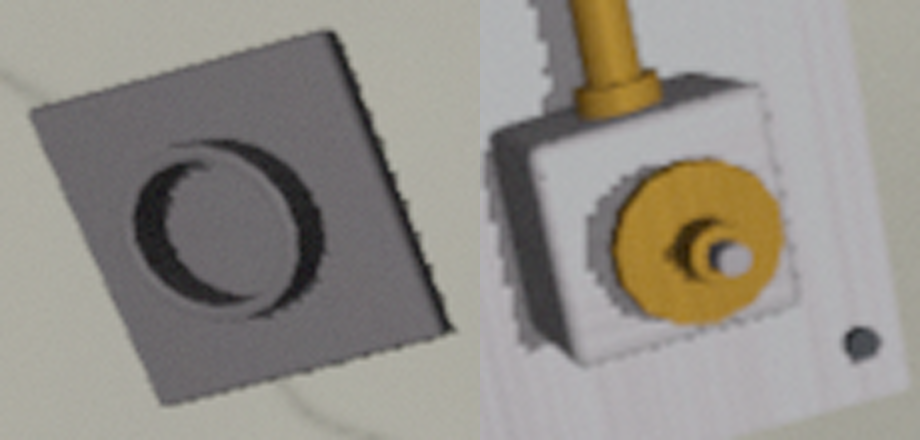

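>>> arm_command(plan=[[[0, 0.012, -0.004, 0, 0.25, 0, 0.01], [0, 0.02, -0.004, 0, 0, 0, 0.01], [0, 0.02, -0.004, 0, 0, 0, 0.01], [0, 0.012, 0, 0, 0, 0, 0.01], [0, 0.006, 0, 0, 0, 0, 0.01], [0, 0, 0, 0, 0, 0, 0.01], [0, 0, 0, 0, 0, 0, 0.01]]])

```text
t: 7.95
tool_pos: [0.5129, -0.1739, 0.2014]
tool_rot: [-2.208, 0.035, 2.204]
contact_force: [-1.2, -0.5, -2.4]
opening: 0.0225
```

```bash
cat > v.py <<'E'
from h import *
M=T();print(M.round(4)); o=ctrl.get_obs(); print(o['contact_force'].round(2),o['opening'])
im=get_image('wrist'); save(im,'w5.png')
hsv=cv2.cvtColor(im,cv2.COLOR_RGB2HSV)
p0=px('wrist',[.510,-.222,.06]); print('pred',p0)
m=((hsv[...,0]>12)&(hsv[...,0]<32)&(hsv[...,1]>110)).astype(np.uint8)
k=np.zeros_like(m); cv2.circle(k,tuple(int(x) for x in p0),28,1,-1); m*=k; m[:int(p0[1])-20]=0
m=cv2.morphologyEx(m,cv2.MORPH_CLOSE,np.ones((5,5)))
c=max(cv2.findContours(m,0,2)[0],key=cv2.contourArea); e=cv2.fitEllipse(cv2.convexHull(c)); print('brass',e)
for z in (.055,.06,.065,.07): print(z,rayw(*e[0],z).round(4))
for d in mark_of('wrist','valve_axis')[:2]: print(d['conf'],tow('wrist',d['at']).round(4))
u,v=map(int,p0); save(im,'w5c.png',(u-110,v-70,u+90,v+80),4)
E
python3 v.py
```

```text
[[ 1.500e-03 -3.130e-02 -9.995e-01  5.129e-01]
 [-7.000e-04 -9.995e-01  3.130e-02 -1.739e-01]
 [-1.000e+00  7.000e-04 -1.500e-03  2.014e-01]
 [ 0.000e+00  0.000e+00  0.000e+00  1.000e+00]]
[-1.17 -0.53 -2.44] 0.022541671194621
pred [373.4273485  222.91619393]
brass ((373.6868896484375, 223.7231903076172), (32.457332611083984, 33.402130126953125), 64.40727996826172)
0.055 [ 0.5081 -0.223   0.055 ]
0.06 [ 0.5092 -0.2223  0.06  ]
0.065 [ 0.5103 -0.2215  0.065 ]
0.07 [ 0.5113 -0.2208  0.07  ]
0.68 [ 0.5094 -0.2208  0.0484]
```

View pics/w5c.png

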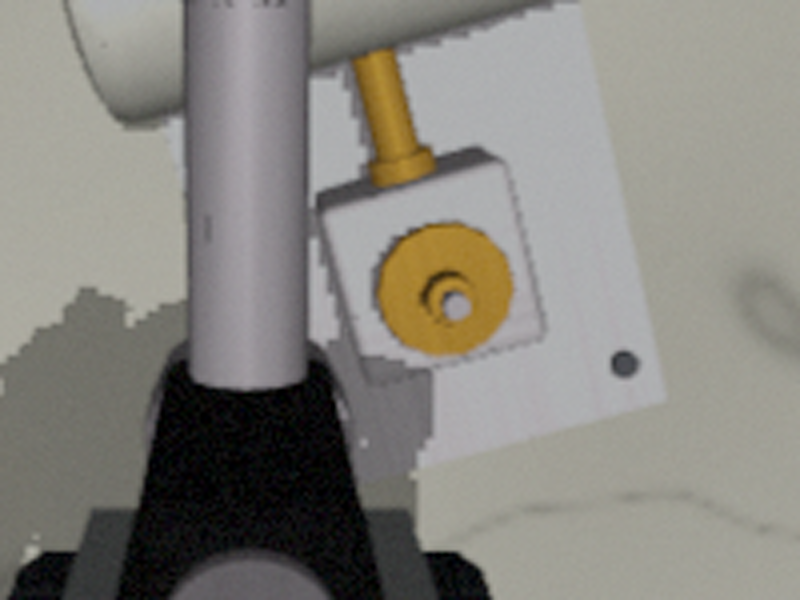

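>>> arm_command(plan=[[[0, 0.012, 0, 0, 0, 0, 0.01], [0, 0.015, 0, 0, 0, 0, 0.01], [0, 0.012, 0, 0, 0, 0, 0.01], [0, 0.006, 0, 0, 0, 0, 0.01], [0, 0.002, 0, 0, 0, 0, 0.01], [0.01, 0, 0, 0, 0, 0, 0.01], [0.012, 0, 0, 0, 0, 0, 0.01], [0.012, 0, 0, 0, 0, 0, 0.01], [0.008, 0, 0, 0, 0, 0, 0.01], [0, 0, 0, 0, 0, 0, 0.01], [0, 0, 0, 0, 0, 0, 0.01]]])

```text
t: 8.97
tool_pos: [0.5106, -0.2201, 0.153]
tool_rot: [-2.207, 0.026, 2.209]
contact_force: [-0.0, 0.1, -2.1]
opening: 0.0227
```

```bash
cat > st.py <<'E'
from h import *
M=T();o=ctrl.get_obs();print(M.round(4)); print(o['t'],o['contact_force'].round(2),o['wrist_torque'].round(3),o['opening'])
f=(M@[.05,.0005,.002,1])[:3]; print('foot',f.round(4))
for n,w in (('valve',[.5095,-.2222]),('seat',[.5155,.1375])):
    d=np.r_[np.array(w)-f[:2],0]; print(n,'need tool',(M[:3,:3].T@d).round(4))
E
python3 st.py
```

```text
[[-8.000e-04 -2.520e-02 -9.997e-01  5.106e-01]
 [ 1.800e-03 -9.997e-01  2.520e-02 -2.201e-01]
 [-1.000e+00 -1.800e-03  8.000e-04  1.530e-01]
 [ 0.000e+00  0.000e+00  0.000e+00  1.000e+00]]
8.9667 [-0.01  0.06 -2.14] [-0.004 -0.011 -0.027] 0.0226913894894123
foot [ 0.5085 -0.2205  0.103 ]
valve need tool [-0.      0.0017 -0.001 ]
seat need tool [ 0.0006 -0.358   0.002 ]
```

>>> arm_command(plan=[[[0, 0.0017, -0.001, 0, 0, 0, 0.01], [0.005, 0, 0, 0, 0, 0, 0.01], [0.007, 0, 0, 0, 0, 0, 0.01], [0.005, 0, 0, 0, 0, 0, 0.01], [0, 0, 0, 0, 0, 0, 0.01], [0, 0, 0, 0, 0, 0, 0.01]]])

```text
t: 9.47
tool_pos: [0.5122, -0.2216, 0.1348]
tool_rot: [-2.209, 0.025, 2.208]
contact_force: [-0.4, -0.5, -2.2]
opening: 0.0224
```

```bash
python3 st.py
```

```text
[[ 1.000e-04 -2.420e-02 -9.997e-01  5.122e-01]
 [ 1.400e-03 -9.997e-01  2.420e-02 -2.216e-01]
 [-1.000e+00 -1.400e-03 -1.000e-04  1.348e-01]
 [ 0.000e+00  0.000e+00  0.000e+00  1.000e+00]]
9.4667 [-0.4  -0.47 -2.18] [-0.011 -0.031  0.01 ] 0.02236576406041127
foot [ 0.5102 -0.222   0.0848]
valve need tool [-0.      0.0002  0.0006]
seat need tool [ 0.0005 -0.3595  0.0034]
```

Aligned within 0.7 mm with the foot at about 0.085. I'll descend in small steps; the expected shoulder contact is at a TCP height of about 0.111.

>>> arm_command(plan=[[[0.003, 0, 0.0006, 0, 0, 0, 0.01], [0.004, 0, 0, 0, 0, 0, 0.01], [0.002, 0, 0, 0, 0, 0, 0.01]]])

```text
t: 9.72
tool_pos: [0.5121, -0.2219, 0.1261]
tool_rot: [-2.211, 0.026, 2.207]
contact_force: [-0.0, 0.1, -2.3]
opening: 0.0227
```

>>> arm_command(plan=[[[0.002, 0, 0, 0, 0, 0, 0.01], [0.002, 0, 0, 0, 0, 0, 0.01]]])

```text
t: 9.88
tool_pos: [0.5122, -0.222, 0.1217]
tool_rot: [-2.211, 0.026, 2.207]
contact_force: [-0.1, -0.2, -1.5]
opening: 0.0224
```

>>> arm_command(plan=[[[0.002, 0, 0, 0, 0, 0, 0.01], [0.002, 0, 0, 0, 0, 0, 0.01]]])

```text
t: 10.05
tool_pos: [0.5122, -0.222, 0.1174]
tool_rot: [-2.212, 0.027, 2.207]
contact_force: [0.3, -0.2, -1.4]
opening: 0.0225
```

>>> arm_command(plan=[[[0.0015, 0, 0, 0, 0, 0, 0.01], [0.0015, 0, 0, 0, 0, 0, 0.01]]])

```text
t: 10.22
tool_pos: [0.5122, -0.222, 0.1139]
tool_rot: [-2.211, 0.027, 2.207]
contact_force: [-0.9, -0.2, -2.2]
opening: 0.0222
```

>>> arm_command(plan=[[[0.0015, 0, 0, 0, 0, 0, 0.01]]])

```text
t: 10.3
tool_pos: [0.5124, -0.2221, 0.1126]
tool_rot: [-2.212, 0.027, 2.206]
contact_force: [-0.1, 1.8, 4.0]
opening: 0.0224
```

>>> arm_command(plan=[[[0.0015, 0, 0, 0, 0, 0, 0.01]]])

```text
t: 10.38
tool_pos: [0.513, -0.2222, 0.1123]
tool_rot: [-2.213, 0.027, 2.205]
contact_force: [-1.6, 1.6, 5.1]
opening: 0.022
```

>>> arm_command(plan=[[[0.001, 0, 0, 0, 0, 0, 0.01]]])

```text
t: 10.47
tool_pos: [0.5133, -0.2223, 0.1123]
tool_rot: [-2.214, 0.027, 2.205]
contact_force: [-1.2, 1.7, 4.1]
opening: 0.0222
```

>>> arm_command(plan=[[[0.002, 0, 0.0005, 0, -0.2, 0, 0.01]]])

```text
t: 10.55
tool_pos: [0.5134, -0.2224, 0.1117]
tool_rot: [-2.212, 0.027, 2.207]
contact_force: [-1.8, 3.2, 6.0]
opening: 0.0225
```

>>> arm_command(plan=[[[0.003, 0, 0.0005, 0, -0.2, 0, 0.01]]])

```text
t: 10.63
tool_pos: [0.5137, -0.2225, 0.1106]
tool_rot: [-2.21, 0.027, 2.209]
contact_force: [-1.9, 3.5, 9.3]
opening: 0.0222
```

>>> arm_command(plan=[[[0.003, 0, 0, 0, 0, 0, 0.01]]])

```text
t: 10.72
tool_pos: [0.5145, -0.2226, 0.1097]
tool_rot: [-2.211, 0.028, 2.208]
contact_force: [-3.7, 2.6, 11.3]
opening: 0.0227
```

```bash
python3 st.py
```

```text
[[ 1.500e-03 -2.410e-02 -9.997e-01  5.145e-01]
 [-9.000e-04 -9.997e-01  2.410e-02 -2.226e-01]
 [-1.000e+00  8.000e-04 -1.500e-03  1.097e-01]
 [ 0.000e+00  0.000e+00  0.000e+00  1.000e+00]]
10.7167 [-3.74  2.63 11.33] [0.738 0.826 0.026] 0.022670567189082176
foot [ 0.5126 -0.2231  0.0597]
valve need tool [-0.     -0.0008  0.0031]
seat need tool [-3.000e-04 -3.605e-01  5.700e-03]
```

>>> arm_command(plan=[[[0.003, -0.0003, 0.0015, 0, 0, 0, 0.01]]])

```text
t: 10.8
tool_pos: [0.5141, -0.2225, 0.1091]
tool_rot: [-2.214, 0.028, 2.206]
contact_force: [-2.4, 2.2, 10.9]
opening: 0.0222
```

>>> arm_command(plan=[[[0.0035, -0.0003, 0.0015, 0, 0, 0, 0.01]]])

```text
t: 10.88
tool_pos: [0.5139, -0.2225, 0.1085]
tool_rot: [-2.217, 0.029, 2.204]
contact_force: [-1.7, 4.0, 11.7]
opening: 0.0225
```

>>> arm_command(plan=[[[0.0035, 0, 0.001, 0, 0, 0, 0.01]]])

```text
t: 10.97
tool_pos: [0.5142, -0.2227, 0.1081]
tool_rot: [-2.221, 0.029, 2.201]
contact_force: [-3.1, 4.7, 13.3]
opening: 0.0224
```

>>> arm_command(plan=[[[0.004, -0.0008, 0.001, 0, -0.4, 0, 0.01]]])

```text
t: 11.05
tool_pos: [0.5145, -0.2224, 0.1075]
tool_rot: [-2.217, 0.03, 2.206]
contact_force: [-4.3, 3.1, 13.2]
opening: 0.0223
```

>>> arm_command(plan=[[[0.004, -0.0008, 0.001, 0, -0.3, 0, 0.01]]])

```text
t: 11.13
tool_pos: [0.515, -0.2223, 0.1073]
tool_rot: [-2.215, 0.032, 2.21]
contact_force: [-4.4, 3.3, 16.3]
opening: 0.0224
```

```bash
python3 st.py
```

```text
[[ 0.0022 -0.0237 -0.9997  0.515 ]
 [-0.0055 -0.9997  0.0237 -0.2223]
 [-1.      0.0055 -0.0023  0.1073]
 [ 0.      0.      0.      1.    ]]
11.1333 [-4.4   3.27 16.31] [0.649 1.077 0.007] 0.022352052760137096
foot [ 0.513  -0.2231  0.0573]
valve need tool [-0.     -0.0008  0.0036]
seat need tool [-0.002  -0.3605  0.0061]
```

>>> arm_command(plan=[[[0.0042, -0.0008, 0.002, 0, 0, 0, 0.01]]])

```text
t: 11.22
tool_pos: [0.5147, -0.2223, 0.1072]
tool_rot: [-2.219, 0.034, 2.207]
contact_force: [-4.1, 3.4, 16.4]
opening: 0.0225
```

>>> arm_command(plan=[[[0.0043, -0.0005, 0.002, 0, 0, 0, 0.01]]])

```text
t: 11.3
tool_pos: [0.5146, -0.2224, 0.1072]
tool_rot: [-2.225, 0.036, 2.204]
contact_force: [-4.1, 3.7, 15.9]
opening: 0.0223
```

>>> arm_command(plan=[[[0.0043, -0.0005, 0.002, 0, -0.2, 0.2, 0.01]]])

```text
t: 11.38
tool_pos: [0.5145, -0.2224, 0.1073]
tool_rot: [-2.227, 0.041, 2.205]
contact_force: [-3.7, 3.6, 15.9]
opening: 0.022
```

>>> arm_command(plan=[[[0.0043, -0.0005, 0.002, 0, -0.2, 0, 0.01]]])

```text
t: 11.47
tool_pos: [0.5144, -0.2223, 0.1073]
tool_rot: [-2.228, 0.042, 2.205]
contact_force: [-3.2, 4.2, 15.9]
opening: 0.0224
```

>>> arm_command(plan=[[[0.0048, -0.0007, 0.002, 0, -0.4, 0, 0.01], [0.0048, -0.0007, 0.002, 0, -0.3, 0, 0.01]]])

```text
t: 11.63
tool_pos: [0.5147, -0.2223, 0.1072]
tool_rot: [-2.226, 0.046, 2.21]
contact_force: [-3.9, 3.5, 17.3]
opening: 0.0225
```

>>> arm_command(plan=[[[0.0048, -0.0005, 0.0015, 0, -0.3, 0, 0.01], [0.0048, -0.0005, 0.0015, 0, -0.2, 0, 0.01]]])

```text
t: 11.8
tool_pos: [0.5156, -0.2223, 0.1072]
tool_rot: [-2.226, 0.048, 2.213]
contact_force: [-5.1, 4.0, 17.8]
opening: 0.0224
```

>>> arm_command(plan=[[[0.0048, -0.0005, 0.0015, 0, -0.2, 0, 0.01], [0.0048, -0.0005, 0.0015, 0, -0.2, 0, 0.01]]])

```text
t: 11.97
tool_pos: [0.516, -0.2223, 0.1073]
tool_rot: [-2.227, 0.05, 2.214]
contact_force: [-5.3, 5.4, 18.0]
opening: 0.0223
```

>>> arm_command(plan=[[[0.0048, -0.0005, 0.0015, 0, -0.2, 0, 0.01], [0.0048, -0.0005, 0.0015, 0, -0.2, 0, 0.01]]])

```text
t: 12.13
tool_pos: [0.5162, -0.2222, 0.1072]
tool_rot: [2.226, -0.052, -2.216]
contact_force: [-6.1, 3.5, 19.5]
opening: 0.0226
```

```bash
python3 st.py; python3 - <<'E'
from h import *
im=get_image('wrist'); save(im,'w6.png')
for z in (0,.01,.02,.03): print(z,px('wrist',(T()@[.007,0,.002-.075-z,1])[:3]).round(1))
im=cv2.cvtColor(im,cv2.COLOR_RGB2GRAY); print(im[60:150:3,325])
E
```

```text
[[ 0.004  -0.0231 -0.9997  0.5162]
 [-0.0238 -0.9995  0.023  -0.2222]
 [-0.9997  0.0237 -0.0046  0.1072]
 [ 0.      0.      0.      1.    ]]
12.1333 [-6.11  3.47 19.49] [ 1.162  1.435 -0.026] 0.02259400173167456
foot [ 0.5144 -0.2238  0.0573]
valve need tool [-0.0001 -0.0015  0.0049]
seat need tool [-0.0086 -0.3612  0.0072]
0 [325.1 139.7]
0.01 [325.1 120.2]
0.02 [325.1 100.2]
0.03 [325.1  79.6]
[164 163 165 164 165 164 175 175 175 176 129 131 146 151 158 161 165 171
 171 165 174 175  74 175 174 152 153 176  87  82]
```

The gauge held for over 0.9 s at a net 18–21.6 N. Now I'll withdraw straight up.

>>> arm_command(plan=[[[-0.001, 0, 0, 0, 0, -0.3, 0.01], [-0.003, 0, 0.001, 0, 0, -0.4, 0.01], [-0.004, 0, 0, 0, 0, -0.4, 0.01]]])

```text
t: 12.43
tool_pos: [0.5148, -0.2222, 0.1187]
tool_rot: [-2.217, 0.03, 2.21]
contact_force: [-0.6, -0.2, -3.5]
opening: 0.0224
```

```bash
python3 st.py
```

```text
[[ 0.003  -0.0218 -0.9998  0.5148]
 [-0.0056 -0.9997  0.0218 -0.2222]
 [-1.      0.0056 -0.0031  0.1187]
 [ 0.      0.      0.      1.    ]]
12.4333 [-0.62 -0.21 -3.5 ] [-0.014  0.232  0.014] 0.022359832143848346
foot [ 0.513  -0.2229  0.0687]
valve need tool [-0.     -0.0007  0.0035]
seat need tool [-0.002  -0.3604  0.0053]
```

>>> arm_command(plan=[[[-0.004, 0, 0.0015, 0, 0, 0, 0.01], [-0.006, 0, 0.001, 0, 0, -0.3, 0.01], [-0.01, 0, 0, 0, 0, 0, 0.01], [-0.015, 0, 0, 0, 0, 0, 0.01], [-0.02, 0, 0, 0, 0, 0, 0.01], [-0.02, 0, 0, 0, 0, 0, 0.01], [-0.01, 0, 0, 0, 0, 0, 0.01], [0, 0, 0, 0, 0, 0, 0.01]]])

```text
t: 13.1
tool_pos: [0.5108, -0.2218, 0.2055]
tool_rot: [-2.21, 0.022, 2.207]
contact_force: [0.1, 0.6, -2.0]
opening: 0.0226
```

```bash
python3 st.py; python3 - <<'E'
from h import *
im=get_image('wrist'); a=im; s=get_image('side')
sc=get_image('scene')
b=cv2.resize(s[130:250,280:420],(560,480),interpolation=2)
c=cv2.resize(sc[190:340,210:350],(448,480),interpolation=2)
o=np.hstack([a[:,120:520],b,c]); o=cv2.resize(o,None,fx=800/o.shape[1],fy=800/o.shape[1],interpolation=cv2.INTER_AREA)
cv2.imwrite('pics/w7.png',o[:,:,::-1])
save(im,'w7w.png')
for d in cut_out('wrist','gauge_grip')[:1]:
    v,u=np.nonzero(d['mask']); print(d['conf'],u.min(),u.max(),v.min(),v.max())
    for r in range(v.min(),v.max(),12): q=u[v==r]; print(r,q.min(),q.max(),end=';')
E
```

```text
[[ 0.0012 -0.023  -0.9997  0.5108]
 [ 0.0028 -0.9997  0.023  -0.2218]
 [-1.     -0.0028 -0.0011  0.2055]
 [ 0.      0.      0.      1.    ]]
13.1 [ 0.14  0.57 -1.96] [-0.051  0.01   0.022] 0.022630899605831634
foot [ 0.5088 -0.2221  0.1555]
valve need tool [ 0.      0.0001 -0.0007]
seat need tool [ 0.001  -0.3597  0.0016]
0.67 298 352 109 336
109 318 330;121 319 329;133 319 329;145 306 343;157 309 339;169 309 340;181 309 340;193 310 340;205 310 339;217 310 339;229 310 340;241 305 345;253 301 349;265 300 350;277 298 352;289 301 350;301 301 350;313 301 350;325 302 349;
```

View pics/w7.png

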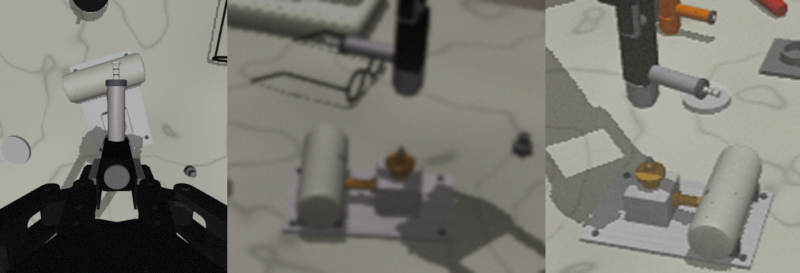

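The rod is out by about 17 mm (collar at row 141, rod end at row 109), and the gauge is held upright, clear of the valve. I'll compute the stand centre from the plate corners in the earlier pictures.

```bash
python3 - <<'E'
from h import *
H=np.array(calibration('wrist')['hand_eye'])
def cen(c,s,off): 
    P=[np.array([p[0]/s+off[0],p[1]/s+off[1],1.]) for p in c]; x=np.cross(np.cross(P[0],P[2]),np.cross(P[1],P[3])); return x[:2]/x[2]
M4=np.array([[-.0043,-.0369,-.9993,.5019],[.0002,-.9993,.0369,-.1005],[-1,0,.0043,.2014],[0,0,0,1]])
M1=np.array([[.006,-.05,-.999,.5103],[.003,-.999,.05,.1451],[-1,-.004,-.006,.2907],[0,0,0,1]])
for M,c,s,o in ((M4,[(32,108),(328,30),(452,330),(163,405)],4,(55,150)),(M1,[(105,270),(415,190),(490,495),(192,577)],5,(270,120))):
    p=cen(c,s,o); print(p,rayw(p[0],p[1],.008,M@H).round(4),[rayw(a/s+o[0],b/s+o[1],.008,M@H)[:2].round(3) for a,b in c])
E
```

```text
[116.07603153 205.05447381] [0.5181 0.1372 0.008 ] [array([0.552, 0.19 ]), array([0.569, 0.104]), array([0.484, 0.083]), array([0.464, 0.172])]
[330.48390822 197.0750113 ] [0.5173 0.138  0.008 ] [array([0.552, 0.191]), array([0.569, 0.105]), array([0.483, 0.086]), array([0.464, 0.172])]
```

>>> arm_command(plan=[[[0, -0.015, 0, 0, 0, 0, 0.01], [0, -0.03, 0, 0, 0, 0, 0.01], [0, -0.035, 0, 0, 0, 0, 0.01], [0, -0.035, 0, 0, 0, 0, 0.01], [0, -0.035, 0, 0, 0, 0, 0.01], [0, -0.035, 0, 0, 0, 0, 0.01], [0, -0.035, 0, 0, 0, 0, 0.01], [0, -0.025, 0, 0, 0, 0, 0.01], [0, -0.01, 0, 0, 0, 0, 0.01], [0, 0, 0, 0, 0, 0, 0.01], [0, 0, 0, 0, 0, 0, 0.01]]])

```text
t: 14.22
tool_pos: [0.5045, 0.0538, 0.1864]
tool_rot: [-2.168, 0.009, 2.235]
contact_force: [0.1, -0.0, -1.0]
opening: 0.0223
```

```bash
python3 st.py; python3 - <<'E'
from h import *
im=get_image('wrist'); save(im,'w8.png')
for n in ('wrist','scene','side'):
  if n!='wrist': get_image(n)
  for d in mark_of(n,'stand_seat')[:2]: w=tow(n,d['at']); print(n,d['conf'],w.round(4),px(n,w).round())
# plate mask at z .008
g=cv2.cvtColor(im,cv2.COLOR_RGB2HSV); print([g[int(v),int(u)] for u,v in [px('wrist',[x,.1375,.008]) for x in (.475,.485,.40,.35)]])
E
```

```text
[[-0.0303 -0.0242 -0.9992  0.5045]
 [ 0.0165 -0.9996  0.0237  0.0538]
 [-0.9994 -0.0158  0.0307  0.1864]
 [ 0.      0.      0.      1.    ]]
14.2167 [ 0.13 -0.02 -1.  ] [-0.035  0.005  0.037] 0.022338581614558418
foot [0.501  0.0542 0.1365]
valve need tool [-0.0048  0.276  -0.0151]
seat need tool [ 0.0009 -0.0837 -0.0125]
wrist 0.97 [0.5174 0.1419 0.0096] [245. 200.]
scene 0.58 [0.365  0.3873 0.009 ] [339. 171.]
side 0.76 [0.5141 0.1406 0.0043] [305. 320.]
side 0.69 [ 0.3929 -0.382   0.0043] [410. 195.]
[array([144,  11, 115], dtype=uint8), array([150,   4, 114], dtype=uint8), array([ 28,  17, 175], dtype=uint8), array([ 88, 144,  23], dtype=uint8)]
```

>>> arm_command(plan=[[[0, -0.012, -0.003, 0, 0.6, 0.4, 0.01], [0, -0.02, -0.004, 0, 0.6, 0.3, 0.01], [0, -0.022, -0.004, 0, 0.5, 0.2, 0.01], [0, -0.018, -0.002, 0, 0, 0, 0.01], [0, -0.008, 0, 0, 0, 0, 0.01], [0, -0.002, 0, 0, 0, 0, 0.01], [0, 0, 0, 0, 0, 0, 0.01], [0, 0, 0, 0, 0, 0, 0.01]]])

```text
t: 15.18
tool_pos: [0.5237, 0.1292, 0.1888]
tool_rot: [-2.207, 0.047, 2.198]
contact_force: [-0.4, -0.0, -1.2]
opening: 0.0224
```

```bash
sed -i 's/\.5155,\.1375/.5177,.1376/' st.py; python3 st.py
```

```text
[[ 0.0038 -0.0402 -0.9992  0.5237]
 [-0.003  -0.9992  0.0402  0.1292]
 [-1.      0.0028 -0.0039  0.1888]
 [ 0.      0.      0.      1.    ]]
15.1833 [-0.35 -0.04 -1.18] [-0.009  0.005  0.019] 0.02241424460279497
foot [0.5219 0.1286 0.1387]
valve need tool [ 0.001   0.351  -0.0017]
seat need tool [-0.     -0.0088  0.0046]
```

>>> arm_command(plan=[[[0, -0.005, 0.0025, 0, -0.2, -0.1, 0.01], [0, -0.0035, 0.002, 0, 0, 0, 0.01], [0.01, 0, 0, 0, 0, 0, 0.01], [0.02, 0, 0, 0, 0, 0, 0.01], [0.02, 0, 0, 0, 0, 0, 0.01], [0.02, 0, 0, 0, 0, 0, 0.01], [0.01, 0, 0, 0, 0, 0, 0.01], [0.005, 0, 0, 0, 0, 0, 0.01], [0, 0, 0, 0, 0, 0, 0.01], [0, 0, 0, 0, 0, 0, 0.01]]])

```text
t: 16.02
tool_pos: [0.5193, 0.1346, 0.0989]
tool_rot: [-2.202, 0.052, 2.197]
contact_force: [0.5, 0.9, -2.1]
opening: 0.0224
```

```bash
python3 st.py
```

```text
[[ 0.0019 -0.0454 -0.999   0.5193]
 [-0.0021 -0.999   0.0454  0.1346]
 [-1.      0.0021 -0.002   0.0989]
 [ 0.      0.      0.      1.    ]]
16.0167 [ 0.53  0.9  -2.1 ] [-0.007  0.006 -0.04 ] 0.022380743447972005
foot [0.5173 0.1341 0.0489]
valve need tool [ 0.0007  0.3563 -0.0084]
seat need tool [-0.     -0.0035 -0.0002]
```

>>> arm_command(plan=[[[0, -0.0035, 0, 0, 0, -0.1, 0.01], [0.008, 0, 0, 0, 0, 0, 0.01], [0.01, 0, 0, 0, 0, 0, 0.01], [0.008, 0, 0, 0, 0, 0, 0.01], [0.004, 0, 0, 0, 0, 0, 0.01], [0, 0, 0, 0, 0, 0, 0.01]]])

```text
t: 16.52
tool_pos: [0.5228, 0.139, 0.0704]
tool_rot: [-2.209, 0.049, 2.187]
contact_force: [0.2, -0.5, -2.0]
opening: 0.0223
```

```bash
python3 st.py
```

```text
[[ 9.800e-03 -4.530e-02 -9.989e-01  5.228e-01]
 [ 7.000e-04 -9.990e-01  4.530e-02  1.390e-01]
 [-1.000e+00 -1.200e-03 -9.800e-03  7.040e-02]
 [ 0.000e+00  0.000e+00  0.000e+00  1.000e+00]]
16.5167 [ 0.21 -0.54 -2.04] [0.    0.003 0.002] 0.02230369705534908
foot [0.5213 0.1386 0.0204]
valve need tool [-0.0004  0.361  -0.0046]
seat need tool [-0.      0.0012  0.0035]
```

>>> arm_command(plan=[[[0, 0.001, 0.0035, 0, -0.5, 0, 0.01], [0.003, 0, 0, 0, 0, 0, 0.01], [0.003, 0, 0, 0, 0, 0, 0.01]]])

```text
t: 16.77
tool_pos: [0.5192, 0.1381, 0.0641]
tool_rot: [-2.199, 0.048, 2.197]
contact_force: [-0.0, 0.5, -2.7]
opening: 0.0222
```

>>> arm_command(plan=[[[0.002, 0, 0, 0, 0, 0, 0.01]]])

```text
t: 16.85
tool_pos: [0.5192, 0.1381, 0.0619]
tool_rot: [-2.199, 0.048, 2.197]
contact_force: [-1.4, 0.2, -1.7]
opening: 0.0225
```

>>> arm_command(plan=[[[0.0015, 0, 0, 0, 0, 0, 0.01]]])

```text
t: 16.93
tool_pos: [0.5192, 0.138, 0.0602]
tool_rot: [-2.199, 0.049, 2.197]
contact_force: [0.5, -0.0, -2.6]
opening: 0.0224
```

```bash
python3 st.py
```

```text
[[ 7.000e-04 -4.530e-02 -9.990e-01  5.192e-01]
 [ 1.100e-03 -9.990e-01  4.530e-02  1.380e-01]
 [-1.000e+00 -1.200e-03 -6.000e-04  6.020e-02]
 [ 0.000e+00  0.000e+00  0.000e+00  1.000e+00]]
16.9333 [ 0.53 -0.   -2.58] [-0.054  0.029  0.05 ] 0.02243568750311699
foot [0.5172 0.1377 0.0102]
valve need tool [-0.0004  0.3599 -0.0086]
seat need tool [ 0.      0.0001 -0.0005]
```

>>> arm_command(plan=[[[0.001, 0, 0, 0, 0, 0, 0.01]]])

```text
t: 17.02
tool_pos: [0.5191, 0.138, 0.059]
tool_rot: [-2.198, 0.049, 2.197]
contact_force: [-0.2, 0.9, -2.0]
opening: 0.0222
```

>>> arm_command(plan=[[[0.001, 0, 0, 0, 0, 0, 0.01]]])

```text
t: 17.1
tool_pos: [0.5193, 0.138, 0.058]
tool_rot: [-2.199, 0.049, 2.197]
contact_force: [-0.6, -0.0, 1.3]
opening: 0.0222
```

>>> arm_command(plan=[[[0.001, 0, 0, 0, 0, 0, 0.01]]])

```text
t: 17.18
tool_pos: [0.5197, 0.1381, 0.0576]
tool_rot: [-2.2, 0.048, 2.196]
contact_force: [-1.5, -0.2, 1.9]
opening: 0.0221
```

The foot is on the floor, with contact at the expected height. I'll open slowly.

>>> arm_command(plan=[[[0, 0, 0, 0, 0, 0, 0.024], [0, 0, 0, 0, 0, 0, 0.027], [0, 0, 0, 0, 0, 0, 0.032], [0, 0, 0, 0, 0, 0, 0.045], [0, 0, 0, 0, 0, 0, 0.06], [0, 0, 0, 0, 0, 0, 0.08], [0, 0, 0, 0, 0, 0, 0.085], [0, 0, 0, 0, 0, 0, 0.085]]])

```text
t: 17.85
tool_pos: [0.5221, 0.1384, 0.0601]
tool_rot: [-2.205, 0.048, 2.19]
contact_force: [-0.5, -0.1, -0.5]
opening: 0.0845
```

```bash
python3 st.py; python3 - <<'E'
from h import *
im=get_image('wrist'); save(im,'w9.png')
for d in cut_out('wrist','gauge_grip')[:1]:
    v,u=np.nonzero(d['mask']); print(d['conf'],u.min(),u.max(),v.min(),v.max())
    for r in range(v.min(),v.max(),12): q=u[v==r]; print(r,q.min(),q.max(),end=';')
E
```

```text
[[ 0.0068 -0.0453 -0.9989  0.5221]
 [ 0.002  -0.999   0.0454  0.1384]
 [-1.     -0.0023 -0.0067  0.0601]
 [ 0.      0.      0.      1.    ]]
17.85 [-0.53 -0.1  -0.5 ] [ 0.001  0.031 -0.039] 0.0844904022802699
foot [0.5204 0.1381 0.0101]
valve need tool [-0.0008  0.3604 -0.0055]
seat need tool [-0.      0.0006  0.0026]
0.7 297 354 113 337
113 319 329;125 320 329;137 319 330;149 306 343;161 309 340;173 309 340;185 310 340;197 310 340;209 310 340;221 311 340;233 311 340;245 305 346;257 301 351;269 301 351;281 298 352;293 297 352;305 298 354;317 298 352;329 298 353;
```

>>> arm_command(plan=[[[-0.008, 0, 0, 0, 0, 0, 0.085], [-0.015, 0, 0, 0, 0, 0, 0.085], [-0.02, 0, 0, 0, 0, 0, 0.085], [-0.025, 0, 0, 0, 0, 0, 0.085], [-0.03, 0, 0, 0, 0, 0, 0.085], [-0.03, 0, 0, 0, 0, 0, 0.085], [-0.025, 0, 0, 0, 0, 0, 0.085], [-0.01, 0, 0, 0, 0, 0, 0.085], [0, 0, 0, 0, 0, 0, 0.085], [0, 0, 0, 0, 0, 0, 0.085], [0, 0, 0, 0, 0, 0, 0.085]]])

```text
t: 18.87
tool_pos: [0.5186, 0.1378, 0.2311]
tool_rot: [-2.2, 0.048, 2.195]
contact_force: [0.6, -0.3, -1.6]
opening: 0.0848
```

```bash
python3 st.py; python3 - <<'E'
from h import *
a=get_image('wrist'); s=get_image('side'); sc=get_image('scene')
b=cv2.resize(s[250:350,230:350],(576,480),interpolation=2); c=cv2.resize(sc[160:250,300:410],(587,480),interpolation=2)
o=np.hstack([a[:,150:500],b,c]); o=cv2.resize(o,None,fx=800/o.shape[1],fy=800/o.shape[1],interpolation=cv2.INTER_AREA)
cv2.imwrite('pics/w10.png',o[:,:,::-1])
for n in ('scene','side','wrist'):
  for t in ('gauge_grip','gauge_foot'):
    for d in mark_of(n,t)[:2]: print(n,t,round(d['conf'],2),tow(n,d['at']).round(3))
E
```

```text
[[ 0.0024 -0.0453 -0.999   0.5186]
 [ 0.0014 -0.999   0.0454  0.1378]
 [-1.     -0.0015 -0.0023  0.2311]
 [ 0.      0.      0.      1.    ]]
18.8667 [ 0.59 -0.32 -1.64] [ 0.018 -0.016 -0.044] 0.08479876568707392
foot [0.5167 0.1375 0.1811]
valve need tool [-0.0005  0.3596 -0.0091]
seat need tool [ 0.     -0.0002 -0.001 ]
scene gauge_grip 0.82 [0.305 0.129 0.07 ]
scene gauge_grip 0.64 [0.518 0.141 0.076]
scene gauge_foot 0.85 [0.307 0.129 0.002]
scene gauge_foot 0.83 [0.517 0.138 0.008]
side gauge_grip 0.72 [0.305 0.126 0.072]
side gauge_grip 0.67 [0.513 0.137 0.085]
side gauge_foot 0.76 [0.307 0.126 0.001]
side gauge_foot 0.73 [0.518 0.136 0.011]
wrist gauge_grip 0.63 [0.519 0.138 0.08 ]
wrist gauge_grip 0.45 [ 0.452 -0.004  0.007]
wrist gauge_foot 0.94 [ 0.311  0.132 -0.002]
wrist gauge_foot 0.62 [0.519 0.134 0.012]
```

View pics/w10.png

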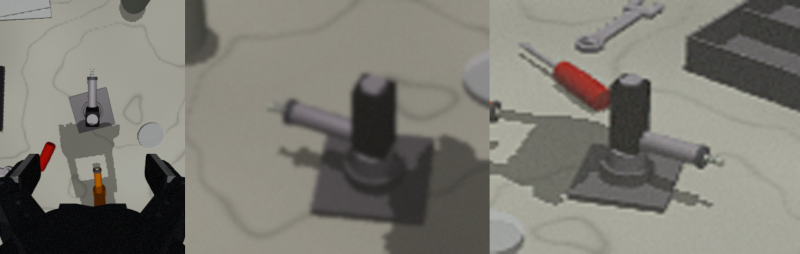

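The gauge stands upright in its ring in all three views, with the rod out and the gripper clear above it.

```bash
python3 -c "
from station import finish_job; print(finish_job())"
```

```text
the job is handed in; nothing more can be done
None
```

The job is done and handed in at about 19 s of the 72 s allowed. The black gauge is standing upright back in its stand, with its reading rod still out.

- **Pressing:** I felt the valve's shoulder at about 17 mm above the block. I then pressed down for just over a second at a net 18–21.6 N, allowing for the gauge's weight. That was read at the end of each move (every one or two control steps), so brief peaks in between would not show.
- **Side force:** While pressing there were also up to about 6 N in x and 5 N in y, because the sleeve leaned against the stem. The tool tilted by up to 1.4°. I straightened it while withdrawing.
- **Final checks:** The last pictures from all three cameras show the gauge upright in the ring, the gripper open and well clear, and nothing else visibly moved around the stand. The networks put the foot at about (0.518, 0.136), within 4 mm of the seat I measured.
- **Rod reading:** I judged the rod to be out by about 17 mm from pictures; I did not measure it precisely.
- **Disagreements:** The fingers read 22 mm on the 26 mm grip. Small arm moves often over- or undershot by several mm, so I re-measured between steps.

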